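# Turn a filter cover plate over on the turning step

## Task

Turn the silver filter cover plate blue side up for inspection without picking it up: just push it along the upper deck and over the edge so that its front edge drops into the channel against the lower deck, then keep pushing from behind until it tips up and flips over, to lie flat on the white lower deck. Never lift or carry the plate, and leave everything else where it stands.

Things in the scene. Friction and masses are not known exactly. Their poses are not given: they have to be found in the camera images.
- step: fixed rigid two-level step, 200 mm wide (y). Origin on the table under the upper deck's edge; +x points from the upper to the lower deck, z up. Upper dark steel deck: x -170 to 0 mm, top 45 mm above the table, no rims. Black-floored channel: x 0 to 65 mm, floor 3 mm above the table. White lower deck: x 65 to 200 mm, top 12 mm above the table. Orange lines along both channel edges
- plate: loose metal filter cover plate, 90 (x) x 100 (y) x 6 mm, 0.1 to 0.21 kg, silver +z face, blue -z face, dark perforations (looks only) on both. It starts flat, silver up, wholly on the upper deck, its x along the step's x within 10 degrees. Origin: centre of the blue face
- plate_front (a point): middle of the plate's front edge (the one towards the channel), at half thickness, 45 mm along the plate's x. Once in the channel it stops at the lower deck's edge and serves as the pivot when the plate, pushed from behind above the upper deck's height, stands up (top 93 mm above the table) and falls over
- deck_edge (a point): middle of the upper deck's top edge over the channel, 45 mm above the table; axes as the step. Pushed past it along the step's x the plate overbalances when its centre passes, its front drops into the channel, and it leans here at about 33 to 50 degrees from level, its rear edge 50 to 75 mm above the table
- wall_edge (a point): middle of the lower deck's top edge at the channel, 12 mm above the table, 65 mm along the step's x from its origin; axes as the step
- jar: small jar with green cap, 44 mm across, 65 mm tall, standing on the table beside the step; bystander; origin at its underside
- gallipot: small steel bowl, 68 mm across, 40 mm tall, on the table on the other side of the step; bystander; origin at its underside
- tape: paper-coloured tape roll lying flat, 90 mm across, 24 mm tall; bystander; origin at its underside
- brush: cleaning brush lying on the table on the robot's right; bystander
- spray: bottle with blue cap, 60 mm across, 160 mm tall; bystander; origin at its underside
- spare: green perforated plate, 90 x 100 x 6 mm, lying flat on the table; not the one to turn; bystander; origin at its underside
Not all that is in view belongs to the job. Of the things shaped like the plate, the metal one is meant.

How it is judged:
On the way:
1. the plate stands nose down with its front edge in the channel (height (world z) of plate_front below 0.02 m and x of plate_front in the frame of step between 0.01 and 0.071 m and angle between plate's own z axis and vertical between 0.45 and 1.7 rad), for 0.05 s.
At the end, for the whole second after the job is handed in: the plate lies at rest blue side up, level within 10 degrees, on the white lower deck (its centre 15 to 120 mm beyond that deck's channel edge and within 85 mm of the step's centre line) (angle between plate's own z axis and vertical above 2.97 rad and x of plate in the frame of step between 0.08 and 0.185 m and y of plate in the frame of step between -0.085 and 0.085 m and height (world z) of plate between 0.012 and 0.026 m and linear speed of plate below 0.02 m/s and angular speed of plate below 0.1 rad/s); the robot touches nothing.
It fails at once if the plate is lifted: its centre rises more than 40 mm, or its front edge more than 22 mm, above the upper deck (height (world z) of plate above 0.085 m or height (world z) of plate_front above 0.07 m).
It fails at once if a bystander is moved more than 25 mm or tipped over (distance of any of jar, gallipot, tape, brush, spray, spare from where it was at the start of the episode above 0.025 m or angle between any of jar, spray, gallipot's own z axis and vertical above 0.5 rad).
It also fails if it takes over 40 s, if anything falls off the work surface, if the arm or the gripper's body presses on something with over 40 N, if the wrist force passes 120 N, or if a joint passes its speed limit or range.

## Robot

A 6-joint arm with a two-finger parallel gripper is mounted at the origin on the work surface. World frame = base frame: x ahead of the robot, y to its left, z up, the work surface at z = 0. Lengths are in m, angles in rad, forces in N, time in s.
With the tool pointing down it reaches from about 0.425 to 0.95 m from the base axis. Payload 3.5 kg.
Tool frame: the origin (TCP) lies at the very end of the fingers, on their centre line; the grasp point (between the pads) lies 19 mm behind it; x points along the fingers, z is the direction in which the jaws open and shut, and the axes are right-handed (so a half turn about x gives the same grasp; the last joint's range is limited). The gripper opens to 85 mm and grips with 20 to 120 N. Pads are 22 mm wide; open, the fingers measure 114 mm over their backs; the gripper's body (76 mm by 85 mm) begins 54 mm behind the grasp point. The pads swing forward as they close: fully open they stand 13 mm farther back than shut.
Start: joints at [-1.381, 0.286, 1.577, -0, 1.279, -0.15], TCP at [0.225, -0.636, 0.231] pointing down, gripper open.
Joint ranges: [-2.77, 2.77], [-0.9, 2.22], [0.21, 2.48], [-1.53, 4.67], [0.24, 2.81], [-2.84, 2.84]. Speed limits (rad/s): [2.79, 2.79, 3.14, 3.14, 3.14, 3.14].

## Interface

Orientations are given as a unit quaternion [x, y, z, w].
In Python, from plant import ctrl, cams gives the robot as it stands.
- The arm moves only by the tool play_rows, never from a script. Its argument "rows" is a list of rows, each a list of 3 entries, a list of its own where there are three numbers: the opening in per cent of the stroke, from 0 (shut) to 100 (fully open), then the shift along the tool's x, y, z in units of 0.3 m (1.0 is 0.3 m), then the turn, a rotation vector about the tool's x, y, z in units of pi/2 rad (1.0 is pi/2 rad). A call has 1 to 10 rows; each row is the pose to reach, as a shift and turn from the pose commanded when the call began, along the tool's axes at that moment; what a row does not reach only later rows make up. A row lasts 1/12 s, in which the tool goes at most 41.7 mm and 7.16 degrees, less where a joint would pass 70% of its speed; a pose out of reach is approached as far as the arm can. A call with a number of a shift or a turn outside -1 to 1 is refused whole. A call with a gripper value outside its range is refused whole. The fingers move at their own pace and stop on an object; "force" is the grip in N (left out, the last holds). Time passes only in rows, so rows that repeat a pose let the fingers close. It gives the time, the measured TCP pose, the force and the opening at its end, in the units of the state.
- ctrl.get_state(): the state, without advancing time (a new reading comes with each control period).
- cams.read_camera(name): name is "scene" or "top"; returns a dict with "color" (400x640x3 uint8, red, green, blue), "fx", "fy", "cx", "cy" (pixels), "view" (4x4, takes a point from world to camera coordinates). Camera axes: x right, y down, z forward; pixel columns grow to the right and rows downward; lengths in m; the calibration is good to about 2 mm. A picture is of the moment at which its call begins. There is no depth.
- ctrl.sign_off(): hands the job in, once; it reports no verdict.
The state is a dict: "time": time; "qpos": joint angles; "dq": joint speeds; "joint_efforts": joint torques, N m; "eef_pos": TCP position; "tcp_rot": TCP orientation; "contact_force": force on the tool from outside, world axes, zero at the start; "wrist_torque": the same for the moment, N m; "opening": opening from 0.0 (shut) to 1.0 (fully open).
Only numpy, scipy, OpenCV 4.12 (cv2) and the standard library are available. Lean on these libraries where they do the work, as an engineer would, in place of code of your own. Each camera call takes 0.05 s, during which the arm holds its last target. There are 200 camera calls.

## Working session

There is one attempt and no reset: what is moved stays moved. The work goes in short steps, Python scripts to look and compute and a tool call to move; the robot and the scene stay as the last step left them, time stands still between calls to the robot, and variables do not carry over. Pictures are saved under pics/ and viewed, about 8 in all and at most 12, crops included, and the job is handed in when it is done.

Besides the shell and the picture viewer there is one more tool, called after "Call:" by a JSON object that holds its "api" and its "payload", one argument or row to a line. play_rows: Moves the arm, as the interface text tells. Shifts and turns lie within -1 to 1; 1 stands for 0.3 m of shift or pi/2 rad of turn. Its arguments: {"type":"object","properties":{"rows":{"type":"array"},"force":{"type":"number"}},"required":["rows"]}

```bash
mkdir -p pics; ls; python3 - <<'E'
from plant import ctrl,cams
import cv2,numpy as np
for n in("scene","top"):
    c=cams.read_camera(n); cv2.imwrite(f"pics/{n}0.png",c["color"][:,:,::-1]); print(n,c["fx"],c["fy"],c["cx"],c["cy"],np.round(c["view"],3).tolist())
s=ctrl.get_state(); print(s)
E
```

```text
pics
scene 388.5449338799836 388.5449338799836 321.9969994062663 198.27586751028727 [[0.509, 0.86, 0.02, -0.288], [0.588, -0.331, -0.738, -0.257], [-0.629, 0.388, -0.674, 1.63], [0.0, 0.0, 0.0, 1.0]]
top 413.6983953718676 413.6983953718676 322.94435178810727 202.02152172870197 [[-0.019, -1.0, 0.009, 0.031], [-0.994, 0.018, -0.11, 0.524], [0.11, -0.011, -0.994, 1.429], [0.0, 0.0, 0.0, 1.0]]
{'time': 0.1, 'qpos': array([-1.38095879e+00,  2.87135229e-01,  1.57802578e+00,  3.89144326e-05,
        1.27856893e+00, -1.50002963e-01]), 'dq': array([-4.35128964e-05, -5.26681125e-04, -4.74831472e-03, -8.05230724e-04,
       -5.34448204e-04,  8.25559084e-04]), 'joint_efforts': array([ 6.10283914e-04, -4.07296836e+01, -2.93699080e+01, -1.51623717e-04,
        3.42122286e-03,  3.47793666e-06]), 'eef_pos': array([ 0.22492599, -0.63580444,  0.23004932]), 'tcp_rot': array([ 0.40878334,  0.57788411, -0.4077172 ,  0.57681264]), 'contact_force': array([ 0.46656265,  0.43107268, -0.89514326]), 'wrist_torque': array([0.02127516, 0.04479026, 0.00035224]), 'opening': 0.9940328323391697}
```

View pics/top0.png

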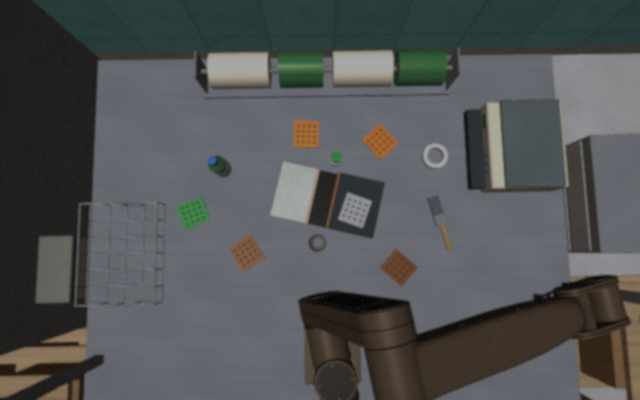

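View pics/scene0.png

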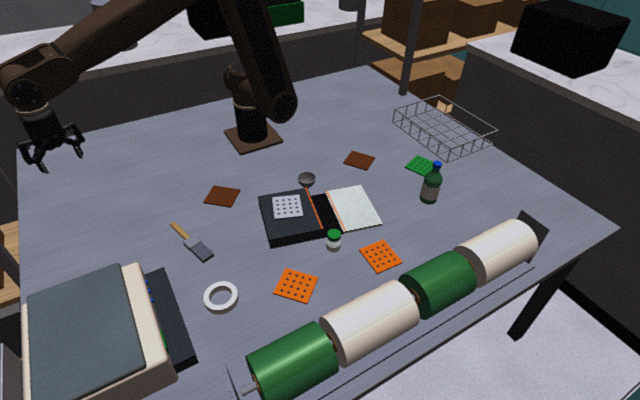

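```bash
cat > h.py <<'E'
from plant import ctrl,cams
import cv2,numpy as np
def ray(c,uv,z):
    V=np.array(c["view"]);R,t=V[:3,:3],V[:3,3];o=-R.T@t
    uv=np.atleast_2d(np.asarray(uv,float))
    d=np.c_[(uv[:,0]-c["cx"])/c["fx"],(uv[:,1]-c["cy"])/c["fy"],np.ones(len(uv))]@R
    return o+d*((z-o[2])/d[:,2])[:,None]
def comp(m,lo,hi,box):  # contours of a mask within an area range, inside box u0,v0,u1,v1
    k=np.zeros_like(m);u0,v0,u1,v1=box;k[v0:v1,u0:u1]=m[v0:v1,u0:u1]
    cs,_=cv2.findContours(k,cv2.RETR_EXTERNAL,cv2.CHAIN_APPROX_NONE)
    return [x for x in cs if lo<=cv2.contourArea(x)<=hi]
E
python3 - <<'E'
from h import *
c=cams.read_camera("top"); im=c["color"]; hsv=cv2.cvtColor(im,cv2.COLOR_RGB2HSV)
box=(262,155,392,245)
print([hsv[y,x].tolist() for x,y in((290,190),(357,225),(322,200),(345,180),(313,190),(360,170),(330,205))])
def rep(n,cn,z):
    r=cv2.minAreaRect(cn); p=ray(c,cv2.boxPoints(r),z)[:,:2]
    print(n,cv2.contourArea(cn),np.round(r[0],1),"ctr",ray(c,r[0],z)[0].round(4),"edges",[(np.linalg.norm(p[i-1]-p[i]).round(4),np.degrees(np.arctan2(*(p[i]-p[i-1])[::-1])).round(1)) for i in (1,2)],p.round(4).tolist())
w=((hsv[...,2]>150)&(hsv[...,1]<60)).astype(np.uint8)*255
for cn in comp(cv2.morphologyEx(w,cv2.MORPH_CLOSE,np.ones((5,5))),300,9e3,box): rep("white",cn,.012 if cn[:,0,0].mean()<310 else .051)
o=((hsv[...,0]<18)&(hsv[...,1]>110)&(hsv[...,2]>80)).astype(np.uint8)*255
for cn in comp(o,5,2000,box): rep("orange",cn,.012 if cn[:,0,0].mean()<325 else .045)
d=(hsv[...,2]<90).astype(np.uint8)*255
for cn in comp(d,1000,9e3,box): rep("dark",cn,.045)
cv2.imwrite("pics/t1.png",cv2.resize(im[145:255,255:400,::-1],None,fx=5,fy=5,interpolation=cv2.INTER_CUBIC))
E
```

```text
[[66, 8, 165], [120, 12, 131], [165, 14, 37], [100, 30, 51], [15, 66, 150], [108, 22, 114], [14, 112, 80]]
white 1802.5 [294.6 191.9] ctr [0.5644 0.1222 0.012 ] edges [(np.float64(0.1956), np.float64(-14.3)), (np.float64(0.1302), np.float64(-105.2))] [[0.4873, 0.2086], [0.6768, 0.1603], [0.6426, 0.0346], [0.4539, 0.0846]]
orange 79.0 [332.5 200. ] ctr [ 0.5292 -0.0115  0.045 ] edges [(np.float64(0.1882), np.float64(-14.1)), (np.float64(0.0089), np.float64(-104.2))] [[0.4396, 0.0156], [0.6222, -0.0302], [0.62, -0.0389], [0.4375, 0.007]]
orange 14.5 [380.5 156.5] ctr [ 0.6808 -0.1842  0.045 ] edges [(np.float64(0.0248), np.float64(-91.0)), (np.float64(0.0108), np.float64(178.0))] [[0.6864, -0.172], [0.686, -0.1967], [0.6752, -0.1964], [0.6756, -0.1716]]
dark 2580.0 [356.2 205.1] ctr [ 0.5098 -0.0935  0.045 ] edges [(np.float64(0.2046), np.float64(-13.7)), (np.float64(0.1628), np.float64(-103.7))] [[0.4303, 0.009], [0.6291, -0.0393], [0.5905, -0.1975], [0.3927, -0.1468]]
```

View pics/t1.png

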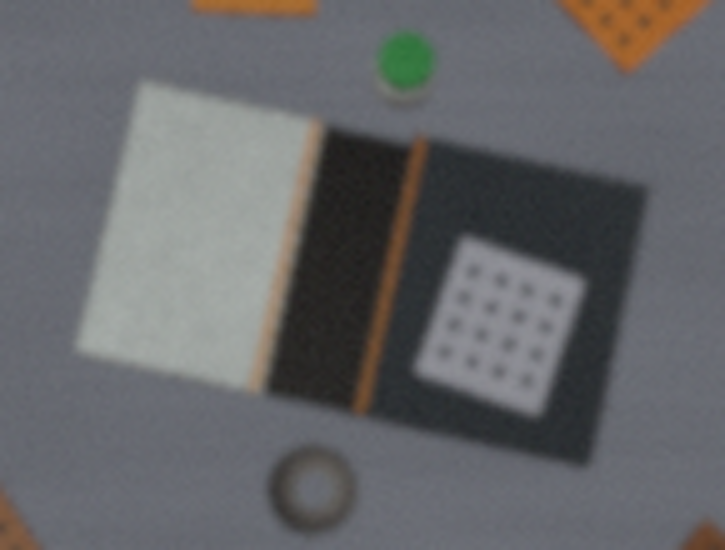

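```bash
cat >> h.py <<'E'
from scipy.spatial.transform import Rotation as R
YAW=np.radians(76.0); SX=np.array([np.cos(YAW),np.sin(YAW),0]);SY=np.array([-np.sin(YAW),np.cos(YAW),0]); O=np.array([.531,-.0075,0])
def to_step(p): d=np.asarray(p)-O; return np.array([d@SX,d@SY,p[2]])
def to_world(s): return O+SX*s[0]+SY*s[1]+np.array([0,0,s[2]])
def move(s,yaw=0):  # shift/turn units to tcp at step coords s, jaws along step y turned by yaw
    st=ctrl.get_state(); r0=R.from_quat(st["tcp_rot"]); best=None
    for k in(1,-1):
        z=R.from_euler("z",yaw).apply(k*SY); x=np.array([0,0,-1.]); T=R.from_matrix(np.c_[x,np.cross(z,x),z])
        rv=(r0.inv()*T).as_rotvec()
        if best is None or np.linalg.norm(rv)<np.linalg.norm(best): best=rv
    print("tcp step",to_step(st["eef_pos"]).round(4),"shift",(r0.inv().apply(to_world(s)-st["eef_pos"])/.3).round(4),"turn",(best/(np.pi/2)).round(4),"q6",st["qpos"][5].round(2),"F",st["contact_force"].round(1),"t",st["time"])
E
python3 - <<'E'
from h import *
c=cams.read_camera("top")
p=np.array([(463,235),(588,278),(541,418),(412,374)],float)/5+[255,145]
im=cv2.cvtColor(c["color"],cv2.COLOR_RGB2GRAY)
m=cv2.morphologyEx((im>95).astype(np.uint8)*255,cv2.MORPH_CLOSE,np.ones((3,3)))
for cn in comp(m,400,1500,(335,188,376,232)): 
    p2=cv2.boxPoints(cv2.minAreaRect(cn)); print("auto",cv2.contourArea(cn),[to_step(q).round(4) for q in ray(c,p2,.051)])
w=ray(c,p,.051); s=np.array([to_step(q) for q in w]); print("hand",s.round(4).tolist(),"ctr",s.mean(0).round(4))
a=s[0]-s[3]; print("angle deg of y edge vs step",np.degrees(np.arctan2(a[0],-a[1])) )
# jar, gallipot rough
print("jar",to_step(ray(c,[336,157.5],.065)[0]),"bowl",to_step(ray(c,[317.5,242],.04)[0]))
move([-.15,0,.15])
E
```

```text
auto 723.5 [array([-0.0346,  0.0626,  0.051 ]), array([-0.0468, -0.0386,  0.051 ]), array([-0.1387, -0.0276,  0.051 ]), array([-0.1258,  0.0734,  0.051 ])]
hand [[-0.0492, -0.0376, 0.051], [-0.1404, -0.0277, 0.051], [-0.1293, 0.0746, 0.051], [-0.0359, 0.0649, 0.051]] ctr [-0.0887  0.0185  0.051 ]
angle deg of y edge vs step -7.386417529565346
jar [ 0.01701313 -0.14462926  0.065     ] bowl [0.01400794 0.15453534 0.04      ]
tcp step [-0.6839  0.1449  0.2305] shift [ 0.2703  1.3844 -1.2177] turn [-6.281e-01 -8.000e-04 -6.000e-04] q6 -0.15 F [ 0.3 -0.4  0.4] t 0.2
```

Call:
{"api": "play_rows", "payload": {
  "rows": [
    [40,[0,0.7,-0.6],[-0.628,0,0]],
    [40,[0,0.7,-0.6],[-0.628,0,0]],
    [40,[0,0.7,-0.6],[-0.628,0,0]],
    [40,[0,0.7,-0.6],[-0.628,0,0]],
    [40,[0,0.7,-0.6],[-0.628,0,0]],
    [40,[0,0.7,-0.6],[-0.628,0,0]],
    [40,[0,0.7,-0.6],[-0.628,0,0]],
    [40,[0,0.7,-0.6],[-0.628,0,0]],
    [40,[0,0.7,-0.6],[-0.628,0,0]],
    [40,[0,0.7,-0.6],[-0.628,0,0]]
  ]
}}

```text
time: 1.03
eef_pos: [0.3631, -0.3966, 0.2314]
tcp_rot: [0.087, 0.702, -0.087, 0.702]
contact_force: [-0.1, -0.3, -0.2]
opening: 0.4
```

```bash
python3 -c "
from h import *
move([-.154,.018,.08]); print(ctrl.get_state()['opening'])"
```

```text
tcp step [-0.4181  0.0688  0.2314] shift [0.5043 0.881  0.1671] turn [-0.0016  0.      0.0003] q6 -0.77 F [-0.1 -0.3 -0.2] t 1.0333
0.4004023189972765
```

Call:
{"api": "play_rows", "payload": {
  "rows": [
    [40,[0,0.881,0.167],[0,0,0]],
    [40,[0,0.881,0.167],[0,0,0]],
    [40,[0,0.881,0.167],[0,0,0]],
    [40,[0,0.881,0.167],[0,0,0]],
    [40,[0,0.881,0.167],[0,0,0]],
    [40,[0,0.881,0.167],[0,0,0]],
    [40,[0,0.881,0.167],[0,0,0]],
    [40,[0.3,0.881,0.167],[0,0,0]],
    [40,[0.5,0.881,0.167],[0,0,0]],
    [40,[0.5,0.881,0.167],[0,0,0]]
  ]
}}

```text
time: 1.87
eef_pos: [0.4767, -0.1533, 0.1061]
tcp_rot: [0.087, 0.7, -0.088, 0.703]
contact_force: [1.2, -1.0, -1.1]
opening: 0.402
```

```bash
python3 -c "
from h import *
move([-.154,.018,.05]); print(ctrl.get_state()['opening'])
c=cams.read_camera('scene');cv2.imwrite('pics/s2.png',cv2.resize(c['color'][120:260,230:400,::-1],None,fx=4,fy=4,interpolation=2))"
```

```text
tcp step [-0.1546  0.0175  0.1061] shift [ 0.1869  0.0022 -0.0025] turn [-0.0021  0.0023  0.0008] q6 -0.27 F [ 1.2 -1.  -1.1] t 1.8667
0.4016621716483316
```

View pics/s2.png

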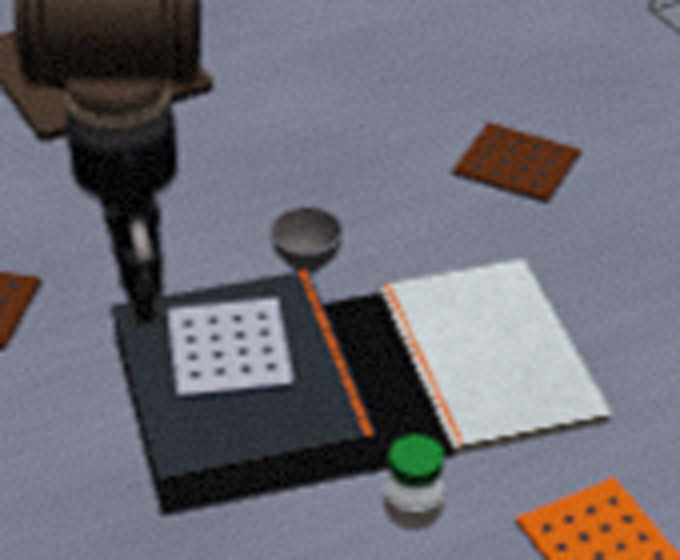

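Call:
{"api": "play_rows", "payload": {
  "rows": [
    [40,[0.05,0,0],[0,0,0]],
    [40,[0.09,0,0],[0,0,0]],
    [40,[0.1,0,0],[0,0,0]],
    [40,[0.1,0,0],[0,0,0]],
    [40,[0.1,0,0],[0,0,0]]
  ]
}}

```text
time: 2.33
eef_pos: [0.4764, -0.1532, 0.0776]
tcp_rot: [0.086, 0.701, -0.087, 0.702]
contact_force: [-0.8, 0.4, 0.6]
opening: 0.4
```

Call:
{"api": "play_rows", "payload": {
  "rows": [
    [40,[0.005,0,0],[0,0,0]],
    [40,[0.01,0,0],[0,0,0]],
    [40,[0.01,0,0],[0,0,0]],
    [40,[0.01,0,0],[0,0,0]]
  ]
}}

```text
time: 2.67
eef_pos: [0.4758, -0.1525, 0.0738]
tcp_rot: [0.086, 0.702, -0.086, 0.702]
contact_force: [-0.9, -0.7, 0.8]
opening: 0.402
```

Call:
{"api": "play_rows", "payload": {
  "rows": [
    [40,[0.04,0,0],[0,0,0]],
    [40,[0.06,0,0],[0,0,0]],
    [40,[0.075,0,0],[0,0,0]],
    [40,[0.079,0,0],[0,0,0]],
    [40,[0.079,0,0],[0,0,0]]
  ]
}}

```text
time: 3.08
eef_pos: [0.475, -0.152, 0.0486]
tcp_rot: [0.087, 0.703, -0.086, 0.701]
contact_force: [0.2, -0.4, -0.0]
opening: 0.399
```

Call:
{"api": "play_rows", "payload": {
  "rows": [
    [40,[0.004,0,0],[0,0,0]],
    [40,[0.007,0,0],[0,0,0]],
    [40,[0.007,0,0],[0,0,0]],
    [40,[0.007,0,0],[0,0,0]]
  ]
}}

```text
time: 3.42
eef_pos: [0.4757, -0.1524, 0.0477]
tcp_rot: [0.086, 0.702, -0.086, 0.702]
contact_force: [0.2, -0.6, 0.0]
opening: 0.398
```

Call:
{"api": "play_rows", "payload": {
  "rows": [
    [40,[0.004,0,0],[0,0,0]],
    [40,[0.008,0,0],[0,0,0]],
    [40,[0.008,0,0],[0,0,0]],
    [40,[0.008,0,0],[0,0,0]]
  ]
}}

```text
time: 3.75
eef_pos: [0.4755, -0.1523, 0.045]
tcp_rot: [0.086, 0.702, -0.086, 0.702]
contact_force: [0.3, -0.3, -0.7]
opening: 0.397
```

Call:
{"api": "play_rows", "payload": {
  "rows": [
    [40,[0.004,0,0],[0,0,0]],
    [40,[0.006,0,0],[0,0,0]],
    [40,[0.006,0,0],[0,0,0]],
    [40,[0.006,0,0],[0,0,0]]
  ]
}}

```text
time: 4.08
eef_pos: [0.4758, -0.1525, 0.0442]
tcp_rot: [0.086, 0.702, -0.086, 0.702]
contact_force: [-1.3, 1.8, 5.5]
opening: 0.397
```

Call:
{"api": "play_rows", "payload": {
  "rows": [
    [40,[-0.008,0,0],[0,0,0]],
    [40,[-0.008,0.02,0],[0,0,0]],
    [40,[-0.008,0.04,0],[0,0,0]],
    [40,[-0.008,0.06,0],[0,0,0]],
    [40,[-0.008,0.08,0],[0,0,0]],
    [40,[-0.008,0.1,0],[0,0,0]],
    [40,[-0.008,0.12,0],[0,0,0]],
    [40,[-0.008,0.14,0],[0,0,0]],
    [40,[-0.008,0.16,0],[0,0,0]],
    [40,[-0.008,0.16,0],[0,0,0]]
  ]
}}

```text
time: 4.92
eef_pos: [0.4872, -0.1045, 0.0455]
tcp_rot: [0.086, 0.702, -0.086, 0.702]
contact_force: [-0.8, 0.1, -0.3]
opening: 0.401
```

```bash
python3 -c "
from h import *
move([-.06,.018,.047])
c=cams.read_camera('top');cv2.imwrite('pics/t3.png',cv2.resize(c['color'][145:255,255:400,::-1],None,fx=5,fy=5,interpolation=2))"
```

```text
tcp step [-0.1047  0.0191  0.0455] shift [-0.0048  0.149   0.0036] turn [ 0.0005 -0.0004 -0.0005] q6 -0.17 F [-0.8  0.1 -0.3] t 4.9167
```

View pics/t3.png

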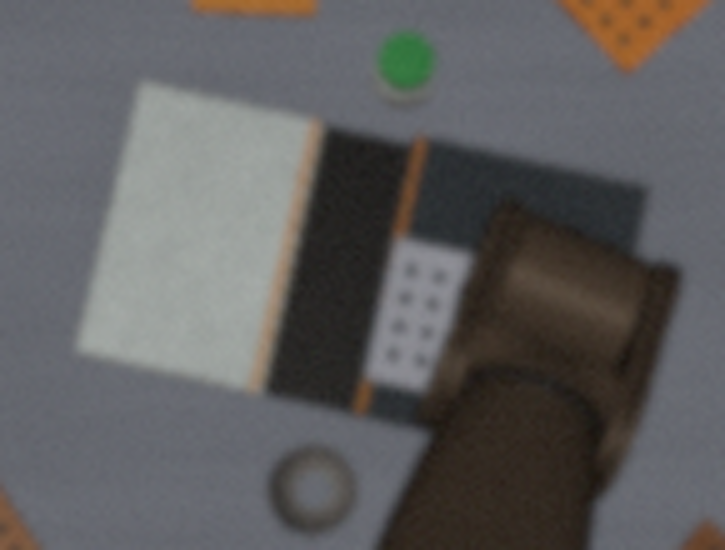

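Call:
{"api": "play_rows", "payload": {
  "rows": [
    [40,[-0.004,0.02,0],[0,0,0]],
    [40,[-0.004,0.04,0],[0,0,0]],
    [40,[-0.004,0.06,0],[0,0,0]],
    [40,[-0.004,0.08,0],[0,0,0]],
    [40,[-0.004,0.1,0],[0,0,0]],
    [40,[-0.004,0.12,0],[0,0,0]],
    [40,[-0.004,0.14,0],[0,0,0]],
    [40,[-0.004,0.16,0],[0,0,0]],
    [40,[-0.004,0.17,0],[0,0,0]],
    [40,[-0.004,0.17,0],[0,0,0]]
  ]
}}

```text
time: 5.8
eef_pos: [0.4997, -0.0555, 0.0469]
tcp_rot: [0.086, 0.702, -0.086, 0.702]
contact_force: [0.2, -0.3, -0.5]
opening: 0.4
```

```bash
python3 -c "
from h import *
move([-.04,.018,.047])
c=cams.read_camera('scene');cv2.imwrite('pics/s4.png',cv2.resize(c['color'][120:260,230:400,::-1],None,fx=4,fy=4,interpolation=2))"
```

```text
tcp step [-0.0542  0.0187  0.0469] shift [-0.0002  0.0473  0.0025] turn [ 0.0004 -0.     -0.0002] q6 -0.07 F [ 0.2 -0.3 -0.5] t 5.8
```

View pics/s4.png

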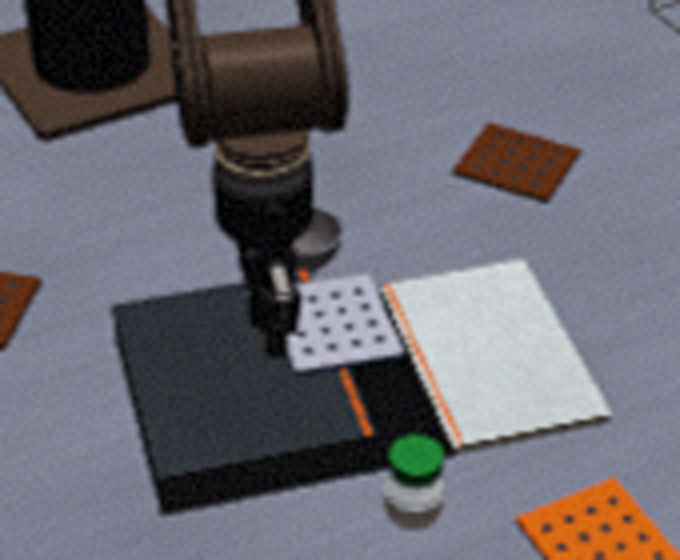

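Call:
{"api": "play_rows", "payload": {
  "rows": [
    [40,[0,0.015,0],[0,0,0]],
    [40,[0,0.03,0],[0,0,0]],
    [40,[0,0.045,0],[0,0,0]],
    [40,[0,0.06,0],[0,0,0]],
    [40,[0,0.06,0],[0,0,0]],
    [40,[0,0.06,0],[0,0,0]],
    [40,[0,0.06,0],[0,0,0]],
    [40,[0,0.06,0],[0,0,0]]
  ]
}}

```text
time: 6.52
eef_pos: [0.5039, -0.0389, 0.0469]
tcp_rot: [0.086, 0.702, -0.086, 0.702]
contact_force: [0.3, -0.6, -0.2]
opening: 0.399
```

```bash
python3 -c "
from h import *
move([-.02,.018,.047])
c=cams.read_camera('scene');cv2.imwrite('pics/s5.png',cv2.resize(c['color'][120:260,230:400,::-1],None,fx=4,fy=4,interpolation=2))"
```

```text
tcp step [-0.0371  0.0187  0.0469] shift [-0.0003  0.0569  0.0023] turn [-0.0002 -0.      0.    ] q6 -0.03 F [ 0.3 -0.6 -0.2] t 6.5167
```

View pics/s5.png

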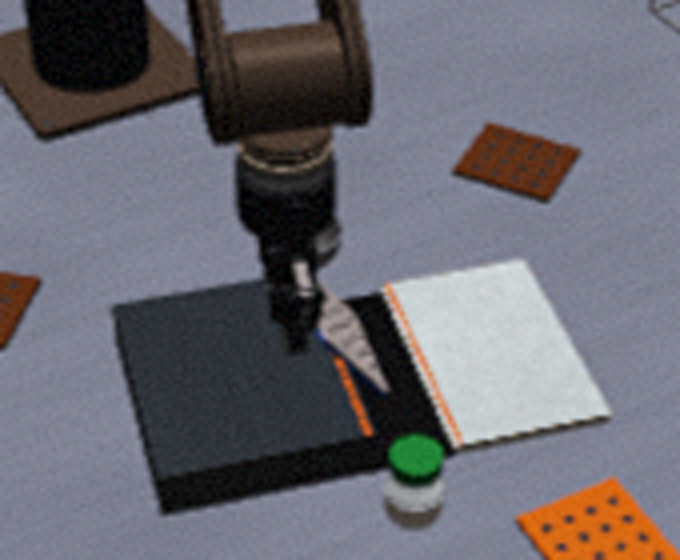

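Call:
{"api": "play_rows", "payload": {
  "rows": [
    [40,[0,0.015,0],[0,0,0]],
    [40,[0,0.03,0],[0,0,0]],
    [40,[0,0.045,0],[0,0,0]],
    [40,[0,0.055,0],[0,0,0]],
    [40,[0,0.055,0],[0,0,0]]
  ]
}}

```text
time: 6.98
eef_pos: [0.5081, -0.0221, 0.0469]
tcp_rot: [0.086, 0.702, -0.086, 0.702]
contact_force: [0.3, -0.5, 1.1]
opening: 0.397
```

Call:
{"api": "play_rows", "payload": {
  "rows": [
    [40,[-0.01,0.012,0],[0,0,0]],
    [40,[-0.02,0.024,0],[0,0,0]],
    [40,[-0.033,0.037,0],[0,0,0]],
    [40,[-0.033,0.037,0],[0,0,0]],
    [40,[-0.033,0.037,0],[0,0,0]]
  ]
}}

```text
time: 7.4
eef_pos: [0.511, -0.0119, 0.0574]
tcp_rot: [0.086, 0.701, -0.086, 0.702]
contact_force: [-0.4, -0.9, 0.3]
opening: 0.401
```

```bash
python3 -c "
from h import *
move([.009,.018,.069])
c=cams.read_camera('scene');cv2.imwrite('pics/s6.png',cv2.resize(c['color'][120:260,230:400,::-1],None,fx=4,fy=4,interpolation=2))"
```

```text
tcp step [-0.0091  0.0183  0.0574] shift [-0.0387  0.0603  0.0011] turn [0.0003 0.0007 0.    ] q6 0.02 F [-0.4 -0.9  0.3] t 7.4
```

View pics/s6.png

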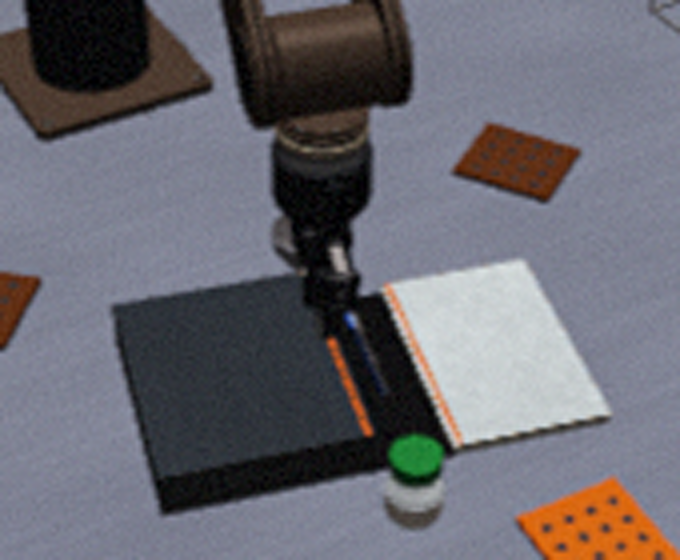

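Call:
{"api": "play_rows", "payload": {
  "rows": [
    [40,[0.015,0.0,0],[0,0,0]],
    [40,[0.028,0.01,0],[0,0,0]],
    [40,[0.028,0.025,0],[0,0,0]],
    [40,[0.028,0.04,0],[0,0,0]],
    [40,[0.028,0.055,0],[0,0,0]],
    [40,[0.028,0.07,0],[0,0,0]],
    [40,[0.028,0.085,0],[0,0,0]],
    [40,[0.028,0.1,0],[0,0,0]],
    [40,[0.028,0.1,0],[0,0,0]],
    [40,[0.028,0.1,0],[0,0,0]]
  ]
}}

```text
time: 8.28
eef_pos: [0.5177, 0.0173, 0.0481]
tcp_rot: [0.086, 0.702, -0.086, 0.702]
contact_force: [-0.0, 0.2, 0.2]
opening: 0.398
```

```bash
python3 -c "
from h import *
move([.045,.018,.049])
c=cams.read_camera('scene');cv2.imwrite('pics/s7.png',cv2.resize(c['color'][120:260,230:400,::-1],None,fx=4,fy=4,interpolation=2))"
```

```text
tcp step [0.0208 0.0189 0.0481] shift [-0.0031  0.0807  0.0031] turn [ 0.     -0.0003 -0.    ] q6 0.08 F [-0.   0.2  0.2] t 8.2833
```

View pics/s7.png

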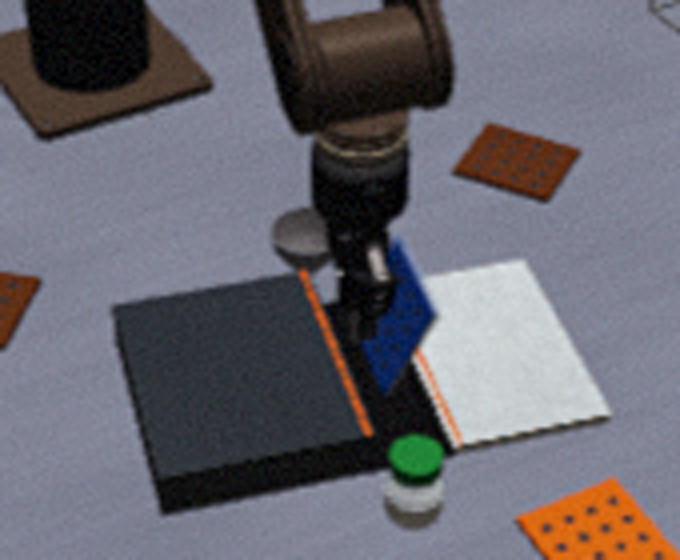

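Call:
{"api": "play_rows", "payload": {
  "rows": [
    [40,[0,0.015,0],[0,0,0]],
    [40,[0,0.03,0],[0,0,0]],
    [40,[0,0.045,0],[0,0,0]],
    [40,[0,0.06,0],[0,0,0]],
    [40,[0,0.06,0],[0,0,0]],
    [40,[0,0.06,0],[0,0,0]],
    [40,[0,0.06,0],[0,0,0]],
    [40,[0,0.06,0],[0,0,0]]
  ]
}}

```text
time: 9.0
eef_pos: [0.5222, 0.0344, 0.0484]
tcp_rot: [0.086, 0.702, -0.086, 0.702]
contact_force: [0.7, 0.1, -0.6]
opening: 0.402
```

```bash
python3 -c "
from h import *
move([.045,.018,.049])
c=cams.read_camera('scene');cv2.imwrite('pics/s8.png',cv2.resize(c['color'][120:260,230:400,::-1],None,fx=4,fy=4,interpolation=2))"
```

```text
tcp step [0.0386 0.0187 0.0484] shift [-0.0019  0.0214  0.0023] turn [-0.0001 -0.      0.    ] q6 0.12 F [ 0.7  0.1 -0.6] t 9.0
```

View pics/s8.png

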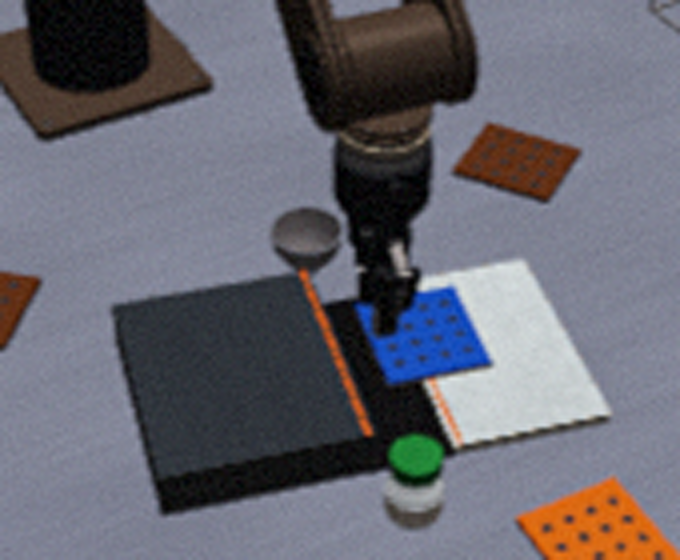

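Call:
{"api": "play_rows", "payload": {
  "rows": [
    [40,[-0.05,0,0],[0,0,0]],
    [40,[-0.15,0,0],[0,0,0]],
    [40,[-0.25,-0.05,0],[0,0,0]],
    [40,[-0.3,-0.15,0],[0,0,0]],
    [40,[-0.3,-0.25,0],[0,0,0]],
    [40,[-0.3,-0.35,0],[0,0,0]],
    [40,[-0.3,-0.45,0],[0,0,0]],
    [40,[-0.3,-0.5,0],[0,0,0]],
    [40,[-0.3,-0.5,0],[0,0,0]]
  ]
}}

```text
time: 9.8
eef_pos: [0.4854, -0.1138, 0.1387]
tcp_rot: [0.087, 0.701, -0.088, 0.702]
contact_force: [0.8, 0.5, -0.6]
opening: 0.4
```

```bash
cat > m.py <<'E'
from h import *
def proj(c,p): q=c["view"][:3,:3]@p+c["view"][:3,3]; return q
obs={}
for n,box in(("top",(255,145,400,255)),("scene",(300,170,370,230))):
    c=cams.read_camera(n);c["view"]=np.array(c["view"]);hsv=cv2.cvtColor(c["color"],cv2.COLOR_RGB2HSV)
    m=((hsv[...,0]>100)&(hsv[...,0]<130)&(hsv[...,1]>130)&(hsv[...,2]>40)).astype(np.uint8)*255
    m=cv2.morphologyEx(m,cv2.MORPH_CLOSE,np.ones((3,3)))
    for cn in comp(m,150,3000,box):
        h=cv2.convexHull(cn); p=cv2.approxPolyDP(h,6,True)[:,0].astype(float)
        if len(p)!=4: p=cv2.boxPoints(cv2.minAreaRect(cn))
        s=np.array([to_step(q) for q in ray(c,p,.018)]); s=s[np.argsort(np.arctan2(*(s-s.mean(0))[:,:2].T))]
        print(n,cv2.contourArea(cn),p.round(1).tolist(),"\n",s.round(4).tolist(),"ctr",s.mean(0).round(4),"lens",np.linalg.norm(s-np.roll(s,1,0),axis=1).round(4))
        
    if n=="top":cv2.imwrite("pics/t9.png",cv2.resize(c["color"][145:255,255:400,::-1],None,fx=5,fy=5,interpolation=2))
E
python3 m.py; python3 -c "
from h import *
move([.0,.018,.15])"
```

```text
top 612.5 [[323.0, 192.0], [316.0, 218.0], [294.0, 211.0], [300.0, 187.0]] 
 [[0.035, -0.0228, 0.018], [0.0384, 0.0732, 0.018], [0.1198, 0.0665, 0.018], [0.1189, -0.0218, 0.018]] ctr [0.078  0.0238 0.018 ] lens [0.0839 0.096  0.0818 0.0883]
scene 516.0 [[343.0, 192.0], [352.0, 210.0], [326.0, 215.0], [318.0, 196.0]] 
 [[0.0311, -0.0247, 0.018], [0.0317, 0.0713, 0.018], [0.1217, 0.0682, 0.018], [0.1213, -0.0253, 0.018]] ctr [0.0765 0.0223 0.018 ] lens [0.0902 0.096  0.09   0.0935]
tcp step [-0.1117  0.0188  0.1384] shift [-0.0384  0.3725  0.0018] turn [-0.0013 -0.     -0.0003] q6 -0.18 F [-0.8  1.1 -0.7] t 9.9
```

Call:
{"api": "play_rows", "payload": {
  "rows": [
    [40,[0,0.1,-0.007],[0,0,0]],
    [40,[0,0.2,-0.007],[0,0,0]],
    [40,[0,0.3,-0.007],[0,0,0]],
    [40,[0,0.4,-0.007],[0,0,0]],
    [40,[0,0.426,-0.007],[0,0,0]],
    [40,[0.1,0.426,-0.007],[0,0,0]],
    [40,[0.2,0.426,-0.007],[0,0,0]],
    [40,[0.25,0.426,-0.007],[0,0,0]],
    [40,[0.25,0.426,-0.007],[0,0,0]],
    [40,[0.25,0.426,-0.007],[0,0,0]]
  ]
}}

```text
time: 10.73
eef_pos: [0.5141, 0.0141, 0.0627]
tcp_rot: [0.086, 0.703, -0.086, 0.701]
contact_force: [0.2, -0.0, -0.6]
opening: 0.396
```

```bash
python3 -c "
from h import *
move([.016,.021,.014])"
```

```text
tcp step [0.0169 0.0217 0.0627] shift [ 0.1622 -0.0029  0.0026] turn [ 0.0005 -0.0016  0.0001] q6 0.07 F [ 0.2 -0.  -0.6] t 10.7333
```

Descend slowly behind the edge (two stages, watching force).

Call:
{"api": "play_rows", "payload": {
  "rows": [
    [40,[0.03,-0.003,0],[0,0,0]],
    [40,[0.06,-0.003,0],[0,0,0]],
    [40,[0.09,-0.003,0],[0,0,0]],
    [40,[0.12,-0.003,0],[0,0,0]],
    [40,[0.14,-0.003,0],[0,0,0]],
    [40,[0.14,-0.003,0],[0,0,0]]
  ]
}}

```text
time: 11.23
eef_pos: [0.5132, 0.0127, 0.0196]
tcp_rot: [0.086, 0.703, -0.086, 0.701]
contact_force: [-1.6, -0.3, -0.5]
opening: 0.402
```

Call:
{"api": "play_rows", "payload": {
  "rows": [
    [40,[0.01,0,0],[0,0,0]],
    [40,[0.02,0,0],[0,0,0]],
    [40,[0.026,0,0],[0,0,0]],
    [40,[0.026,0,0],[0,0,0]],
    [40,[0.026,0,0],[0,0,0]]
  ]
}}

```text
time: 11.65
eef_pos: [0.5147, 0.0126, 0.0137]
tcp_rot: [0.086, 0.702, -0.086, 0.702]
contact_force: [-0.6, -0.1, 0.8]
opening: 0.399
```

Call:
{"api": "play_rows", "payload": {
  "rows": [
    [40,[0,0.015,0],[0,0,0]],
    [40,[0,0.03,0],[0,0,0]],
    [40,[0,0.045,0],[0,0,0]],
    [40,[0,0.06,0],[0,0,0]],
    [40,[0,0.075,0],[0,0,0]],
    [40,[0,0.09,0],[0,0,0]],
    [40,[0,0.105,0],[0,0,0]],
    [40,[0,0.11,0],[0,0,0]],
    [40,[0,0.11,0],[0,0,0]]
  ]
}}

```text
time: 12.4
eef_pos: [0.5227, 0.0452, 0.0136]
tcp_rot: [0.086, 0.702, -0.086, 0.702]
contact_force: [-0.2, 0.1, -0.2]
opening: 0.399
```

Call:
{"api": "play_rows", "payload": {
  "rows": [
    [40,[0,-0.02,0],[0,0,0]],
    [40,[0,-0.03,0],[0,0,0]],
    [40,[-0.1,-0.03,0],[0,0,0]],
    [40,[-0.2,-0.05,0],[0,0,0]],
    [40,[-0.3,-0.15,0],[0,0,0]],
    [40,[-0.35,-0.25,0],[0,0,0]],
    [40,[-0.35,-0.35,0],[0,0,0]],
    [40,[-0.35,-0.45,0],[0,0,0]],
    [40,[-0.35,-0.55,0],[0,0,0]],
    [40,[-0.35,-0.55,0],[0,0,0]]
  ]
}}

```text
time: 13.23
eef_pos: [0.4818, -0.1198, 0.1191]
tcp_rot: [0.087, 0.701, -0.089, 0.702]
contact_force: [0.6, -0.2, 0.4]
opening: 0.402
```

```bash
python3 m.py; sleep 0.1; python3 m.py; python3 -c "
from h import *
move([.016,.021,.014])
c=cams.read_camera('scene');cv2.imwrite('pics/s10.png',cv2.resize(c['color'][100:300,180:420,::-1],None,fx=3,fy=3,interpolation=2))"
```

```text
top 586.5 [[293.0, 186.0], [316.0, 191.0], [310.0, 215.0], [287.0, 209.0]] 
 [[0.0601, -0.0207, 0.018], [0.0614, 0.0676, 0.018], [0.1456, 0.0651, 0.018], [0.144, -0.0197, 0.018]] ctr [0.1028 0.0231 0.018 ] lens [0.0839 0.0882 0.0842 0.0849]
scene 498.5 [[350.0, 191.0], [359.0, 208.0], [334.0, 214.0], [325.0, 194.0]] 
 [[0.0578, -0.0273, 0.018], [0.058, 0.0748, 0.018], [0.1471, 0.0667, 0.018], [0.1472, -0.0225, 0.018]] ctr [0.1025 0.0229 0.018 ] lens [0.0895 0.1021 0.0895 0.0892]
top 584.5 [[293.0, 186.0], [316.0, 190.0], [310.0, 215.0], [287.0, 210.0]] 
 [[0.0609, -0.0242, 0.018], [0.0614, 0.0676, 0.018], [0.1448, 0.0686, 0.018], [0.144, -0.0197, 0.018]] ctr [0.1028 0.0231 0.018 ] lens [0.0832 0.0917 0.0834 0.0883]
scene 498.5 [[350.0, 191.0], [359.0, 208.0], [334.0, 214.0], [325.0, 194.0]] 
 [[0.0578, -0.0273, 0.018], [0.058, 0.0748, 0.018], [0.1471, 0.0667, 0.018], [0.1472, -0.0225, 0.018]] ctr [0.1025 0.0229 0.018 ] lens [0.0895 0.1021 0.0895 0.0892]
tcp step [-0.1161  0.0211  0.1184] shift [3.481e-01 4.402e-01 4.000e-04] turn [-0.0003 -0.0004 -0.0003] q6 -0.19 F [-0.6 -0.  -0.3] t 13.4333
```

View pics/s10.png

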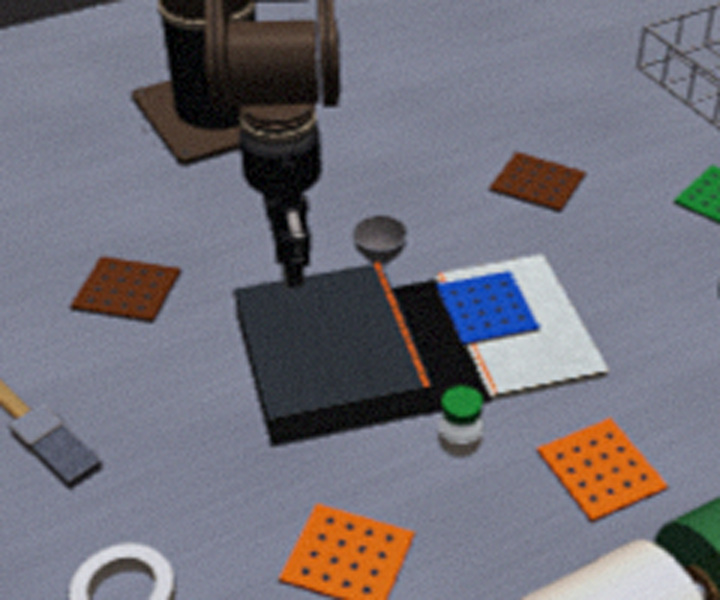

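The plate (pixels about 440–540, 272–343) lies blue side up and flat on the white deck. The gripper is clear of everything, and the bystanders stand where they were.

```bash
python3 -c "
from plant import ctrl
print(ctrl.sign_off())"
```

```text
the job is handed in; nothing more can be done
None
```

The silver plate now lies blue side up and flat on the white lower deck, and I handed the job in at about 13.5 s of the 40 s allowed.

- **What I did:** I pushed it along the upper deck with the half-open fingers until its front edge dropped into the channel. I kept pushing from behind until it stood up and fell over. It came to rest with its centre only about 77 mm along the step's x, short of the 80 mm needed. I then pushed its channel-side edge about 26 mm further, without lifting it at any point.
- **Last checks:** Both cameras put the plate's centre at x ≈ 0.103 m and y ≈ 0.023 m in the step's frame. They agree to within 1 mm using the flat-plate height, which means the plate is level. Two readings in a row were unchanged, so it is at rest. The gripper is clear over the upper deck, and the force reading is only noise.
- **Bystanders:** The ones in the last picture (jar, gallipot, tape, brush, part of the spare) looked unmoved. I judged this by eye and did not measure it. The spray bottle was out of that picture and I did not check it again.
- **Not as described:** The plate tipped over with its front edge still about 30 mm short of the lower deck's edge, rather than stopping against it. The nose-down stage in the channel was seen in one picture but not measured.

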